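# Bring out the dropper-bottle carrier and hold it up level

## Task

The small wooden carrier with three dropper bottles stands back under the clear dust roof, out of reach. With the gripper press the red pedal beside it all the way down to its stop, so that the pusher slides the carrier out, and let the pedal come back up; then take the carrier by its bar, lift it about 10 to 15 cm clear of the bed, keeping it level with all three bottles in it, and finish while still holding it up, level and still. Leave the scale, the amber flask and the pot of paper strips where they are.

Things in the scene. Friction and masses are not known exactly. Their poses are not given: they have to be found in the camera images.
- station: Fixed bench fixture. Origin on the table surface under the middle of its bed; x points away from the robot at yaw 0, y left, z up; yaw within 0.25. White bed 6 mm thick, x -90 to 120 mm, y -100 to 100, with 14 mm high side rails. The pedal is on its left: hinge line along y at x 70, y 160, 30 mm up. The pusher behind the carrier moves with the pedal.
- pedal (a joint): Pedal angle in rad: 0 = up at rest, 0.42 = fully down at its stop (there the plate is level). Spring return; about 4 N of press at the tread starts it, about 6 to 12 N takes it to the stop while the carrier is being pushed.
- pedal_pad (a point): Middle of the ribbed black tread on the red pedal plate (135 mm long from the hinge towards the station's -x, 64 mm wide, 8 mm thick). 110 mm from the hinge; about 80 mm above the table at rest, 36 mm at the stop, where it has moved about 12 mm towards the station's -x. Press it straight down with the shut fingertips.
- roof_edge (a point): Middle of the front edge of the clear roof plate, on its top face 160 mm above the table, at station x 22 mm. The plate is 5 mm thick, runs from there 105 mm towards the station's +x, is 210 mm wide, and stands on two posts at its rear.
- pusher_face (a point): Middle of the front face of the orange pusher plate (90 mm wide, 34 mm high, 28 mm above the table). At station x 68 mm with the pedal up, x -7 mm with the pedal at its stop; it goes back when the pedal rises and leaves the carrier out.
- carrier: Loose wooden bottle carrier, 0.35 to 0.55 kg loaded, 46 mm (its x) by 126 mm (its y), 132 mm high. Origin at the middle of its underside, z up. Three compartments in a row along y, end uprights, a bar on top. At first under the roof, its middle at station x about 36 mm; pressed fully out, at about x -30 mm, in the open on the bed (underside 6 mm above the table), square to the station.
- carrier_bar (a point): Middle of the carrier's bar handle: 14 by 14 mm section, 110 mm long along the carrier's y, 125 mm above the carrier's underside. Bottle tops stand 31 mm below the bar's lower face. Pinch it from above, fingers closing along the carrier's x.
- vial_a: Cobalt-blue dropper bottle, 31 mm across and 83 mm high, loose in the carrier's compartment at -y; origin at the middle of its underside. About 60 g.
- vial_b: Amber dropper bottle, same size, in the middle compartment. About 60 g.
- vial_c: Cobalt-blue dropper bottle, same size, in the compartment at +y. About 60 g.
- vial_a_well (a point): Middle of the floor of the carrier's -y compartment, 4 mm above the carrier's underside (compartments about 38 by 37 mm, 30 mm deep).
- vial_b_well (a point): Middle of the floor of the carrier's middle compartment.
- vial_c_well (a point): Middle of the floor of the carrier's +y compartment.
- scale: Bystander: low black pocket scale with a round steel pan, 120 by 100 by 26 mm, loose on the table to the right of the station. Origin under its middle.
- flask: Bystander: amber bottle 52 mm across, 105 mm high, loose on the table to the left of the pedal. Origin under its middle.
- strip_pot: Bystander: cork pot 60 mm across with white paper strips, 155 mm high in all, loose on the table to the right of the station's front end. Origin under its middle.

How it is judged:
On the way, in this order (a step that is already met when the one before it is completed fails the run):
1. the pedal is pressed down to its stop by the gripper (value of joint pedal above 0.39 rad and contact force between any of the fingers, the arm and station above 1 N), for 0.1 s.
2. the pedal is back up and the carrier, slid out from under the roof, stands on the bed (value of joint pedal below 0.08 rad and x of carrier in the frame of station below -0.01 m and height (world z) of carrier below 0.012 m), for 0.1 s.
3. the carrier is lifted clear of the bed, level, in the gripper (height (world z) of carrier above 0.05 m and angle between carrier's own z axis and vertical below 0.15 rad and contact force between the fingers and carrier above 1 N), for 0.2 s.
At the end, for the whole second after the job is handed in: Fingers hold the carrier 85 to 220 mm above the table, within 0.10 rad of level, under 20 mm/s and 0.15 rad/s, touching neither station nor bystanders; each bottle within 14 mm of its compartment's middle; pedal up (under 0.08 rad); bystanders within 30 mm of where they stood (height (world z) of carrier between 0.085 and 0.22 m and angle between carrier's own z axis and vertical below 0.1 rad and linear speed of carrier below 0.02 m/s and angular speed of carrier below 0.15 rad/s and contact force between the fingers and carrier above 1 N and contact force between carrier and station below 0.2 N and value of joint pedal below 0.08 rad and contact force between carrier and scale below 0.2 N and contact force between carrier and flask below 0.2 N and contact force between carrier and strip_pot below 0.2 N and distance between vial_a and vial_a_well below 0.014 m and distance between vial_b and vial_b_well below 0.014 m and distance between vial_c and vial_c_well below 0.014 m and distance of each of scale, flask, strip_pot from where it was at the start of the episode below 0.03 m); the arm keeps its last pose, push and grip.
It fails at once if the carrier is tipped more than 0.26 rad (15 degrees) (angle between carrier's own z axis and vertical above 0.26 rad).
It fails at once if a bystander is pushed more than 30 mm or knocked over (distance of any of scale, flask, strip_pot from where it was at the start of the episode above 0.03 m or angle between any of scale, flask, strip_pot's own z axis and vertical above 0.5 rad).
It also fails if it takes over 51 s, if anything falls off the work surface, if the arm or the gripper's body presses on something with over 40 N, if the wrist force passes 120 N, or if a joint passes its speed limit or range.

## Robot

A 7-joint arm with a two-finger parallel gripper is mounted at the origin on the work surface. World frame = base frame: x ahead of the robot, y to its left, z up, the work surface at z = 0. Lengths are in m, angles in rad, forces in N, time in s.
With the tool pointing down it reaches from about 0.425 to 0.875 m from the base axis. Payload 9.9 kg.
Tool frame: the origin (TCP) lies at the very end of the fingers, on their centre line; the grasp point (between the pads) lies 19 mm behind it (ctrl.grip_depth is the distance from the TCP to the grasp point, in m); z points along the fingers, y is the direction in which the jaws open and shut (so a half turn about z gives the same grasp; the last joint's range is limited). The gripper opens to 85 mm and grips with 20 to 120 N. Pads are 22 mm wide; open, the fingers measure 114 mm over their backs; the gripper's body (76 mm by 85 mm) begins 54 mm behind the grasp point. The pads swing forward as they close: fully open they stand 13 mm farther back than shut.
Start: joints at [1.098, 0.576, 0.025, 1.437, -0.015, 1.129, -0.057], TCP at [0.256, -0.625, 0.231] pointing down, gripper open.
Joint ranges: [-2.76, 2.76], [-0.34, 2.15], [-1.52, 1.57], [0.19, 2.46], [-1.09, 4.23], [0.17, 1.99], [-2.82, 2.82]. Speed limits (rad/s): [2.22, 2.22, 3.01, 3.01, 3.14, 3.14, 3.14].

## Interface

Orientations are given as [roll, pitch, yaw] about the fixed x, y, z axes, in that order (R = Rz(yaw) Ry(pitch) Rx(roll)).
In Python, from rig import ctrl, viewer, order gives the robot as it stands.
- The arm moves only by the tool play_rows, never from a script. Its argument "commands" is a list of rows, each an object of numbers: "tx", "ty", "tz": the shift along the tool's x, y, z in units of 0.08 m (1.0 is 0.08 m); "spin": the turn about the tool's z in units of pi rad (1.0 is pi rad); "hand": the finger opening in mm, from 0 to 85.4. A call has 1 to 12 rows; each row shifts and turns the pose as measured when the row begins, along the tool's axes as they then stand; what a row does not reach is not made up. A row lasts 1/10 s, in which the tool goes at most 50 mm and 8.59 degrees, less where a joint would pass 70% of its speed; a pose out of reach is approached as far as the arm can. A call with a number of a shift or a turn outside -1 to 1 is refused whole. A call with a gripper value outside its range is refused whole. The fingers move at their own pace and stop on an object; "squeeze" is the grip in N (left out, the last holds). Time passes only in rows, so rows that do not move let the fingers close. It gives the time, the measured TCP pose, the force and the opening at its end, in the units of the state.
- ctrl.read_state(): the state, without advancing time (a new reading comes with each control period).
- viewer.camera(name): name is "side" or "top"; returns a dict with "frame" (480x640x3 uint8, blue, green, red), "z_map" (480x640 float32, m along the optical axis (not along the pixel's ray), 0 where there is no reading), "vfov" (degrees; the focal length in pixels is half the picture's height over the tangent of half this angle, whatever the lens; pixels are square), "cx", "cy" (the principal point, pixels), "eye" and "rotation" of the camera in the world. Camera axes: x right, y down, z forward; pixel columns grow to the right and rows downward; lengths in m; the calibration is good to about 2 mm. A picture is of the moment at which its call begins.
- order.finish_job(): hands the job in, once; it reports no verdict.
The state is a dict: "time_s": time; "joint_pos": joint angles; "joint_vel": joint speeds; "joint_torque": joint torques, N m; "eef_pos": TCP position; "eef_rot": TCP orientation; "force": force on the tool from outside, world axes, zero at the start; "moment": the same for the moment, N m; "gripper_width": finger opening in m.
Only numpy, scipy, OpenCV 4.12 (cv2) and the standard library are available. Lean on these libraries where they do the work, as an engineer would, in place of code of your own. Each camera call takes 0.05 s, during which the arm holds its last target.

## Working session

There is one attempt and no reset: what is moved stays moved. The work goes in short steps, Python scripts to look and compute and a tool call to move; the robot and the scene stay as the last step left them, time stands still between calls to the robot, and variables do not carry over. Pictures are saved under pics/ and viewed, and the job is handed in when it is done.

Besides the shell and the picture viewer there is one more tool, called after ">>>" by a JSON object that holds its "api" and its "payload". play_rows: Moves the arm, as the interface text tells. Shifts and turns lie within -1 to 1; 1 stands for 0.08 m of shift or pi rad of turn. Its arguments: {"type":"object","properties":{"commands":{"type":"array"},"squeeze":{"type":"number"}},"required":["commands"]}

```bash
mkdir -p pics; ls
cat > h.py <<'E'
import numpy as np, cv2
from rig import ctrl, viewer, order
def cam(n,save=None):
    c=viewer.camera(n)
    if save: cv2.imwrite('pics/'+save+'.png',c['frame'])
    c['f']=240/np.tan(np.radians(c['vfov'])/2)
    return c
def ray(c,u,v):
    d=np.array([(u-c['cx'])/c['f'],(v-c['cy'])/c['f'],1.0])
    return np.array(c['eye']),np.array(c['rotation'])@d
def onplane(c,u,v,z):
    e,d=ray(c,u,v); return e+d*(z-e[2])/d[2]
def depthpt(c,u,v):
    e,d=ray(c,u,v); return e+d*c['z_map'][int(v),int(u)]
def proj(c,p):
    q=np.array(c['rotation']).T@(np.array(p)-c['eye']); return q[:2]/q[2]*c['f']+[c['cx'],c['cy']]
E
python3 - <<'E'
from h import *
for n in('top','side'):
    c=cam(n,n+'0'); print(n,c['eye'],c['rotation'],c['f'],c['cx'],c['cy'],np.unique(c['z_map'])[[0,-1]])
print(ctrl.read_state())
E
```

```text
pics
top [0.45763451 0.00121903 0.8782383 ] [-2.94647636  0.00418992 -1.59742478] 448.112020047957 319.58690067655493 233.75981135861485 [0.        1.8669883]
side [ 0.26284047 -0.60610387  0.83756999] [-2.35761843e+00  8.16391204e-04 -4.96740270e-01] 500.7425401410782 322.48871548764276 242.95518759471145 [0.        3.1060333]
{'time_s': 0.1, 'joint_pos': array([ 1.0981942 ,  0.5764529 ,  0.02485711,  1.4378117 , -0.01499973,
        1.1289547 , -0.05652387]), 'joint_vel': array([ 0.0013113 , -0.00211598, -0.00041566, -0.00209485,  0.00149837,
       -0.00104728,  0.0018107 ]), 'joint_torque': array([ 6.00153784e-03, -7.67294741e+01,  2.25808963e+00, -2.86602598e+01,
        1.59421249e-02,  8.71469791e-03,  5.29621514e-05]), 'eef_pos': array([ 0.25573633, -0.62426466,  0.23053016]), 'eef_rot': array([-3.14015294e+00,  7.90520763e-05,  3.88802909e-01]), 'force': array([1.01069828, 0.43917674, 0.45617407]), 'moment': array([ 0.00783945,  0.01060689, -0.0140308 ]), 'gripper_width': 0.0854026225314308}
```

Run:
```python
s=open('h.py').read()
s=s.replace("    return c\ndef ray","    from scipy.spatial.transform import Rotation as R\n    c['rotation']=R.from_euler('xyz',c['rotation']).as_matrix()\n    return c\ndef ray")
open('h.py','w').write(s)
```

```text
(no output)
```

View pics/top0.png

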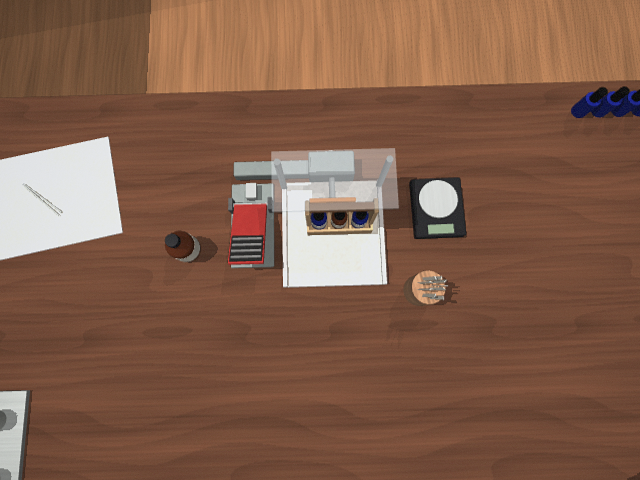

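View pics/side0.png

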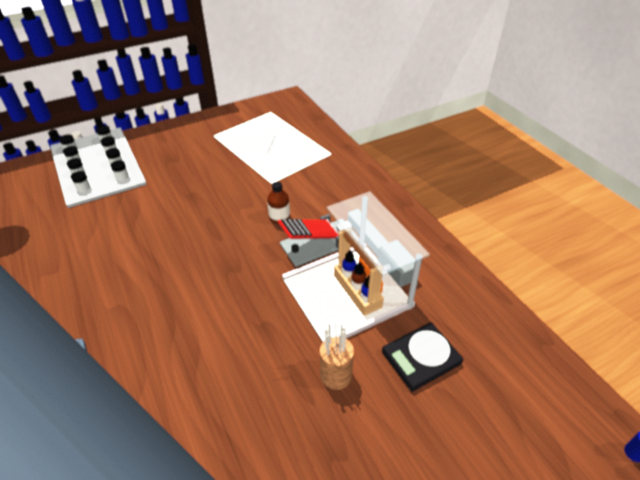

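The top view shows the bed's front corners near (283,287) and (387,285), the tread near (247,249), the flask at (182,246), the pot at (430,288) and the scale at (438,208). In the side view the tread is near (295,227), with nothing in the way.

Run:
```python
from h import *
cs={n:cam(n) for n in('top','side')}
for n,c in cs.items():
    big=cv2.resize(c['frame'],None,fx=5,fy=5,interpolation=cv2.INTER_CUBIC)
    u,v=(210,145) if n=='top' else (255,185)
    cv2.imwrite(f'pics/{n}_crop.png',big[v*5:v*5+ 600,u*5:u*5+ 800] if n=='side' else cv2.resize(c['frame'][140:300,200:410],None,fx=3.7,fy=3.7,interpolation=cv2.INTER_CUBIC))
    b,g,r=[c['frame'][...,i].astype(int) for i in range(3)]
    red=((r>120)&(g<50)&(b<50)).astype(np.uint8)
    k,l,s,ce=cv2.connectedComponentsWithStats(red)
    for i in range(1,k):
        if s[i,4]>60: print(n,'red',s[i],ce[i])
c=cs['top']
b=c['frame'].min(2)
m=(b>190).astype(np.uint8); k,l,s,ce=cv2.connectedComponentsWithStats(m)
for i in range(1,k):
    if s[i,4]>300:
        cn=cv2.findContours((l==i).astype(np.uint8),0,1)[0][0]; print(s[i],cv2.boxPoints(cv2.minAreaRect(cn)).round(1).tolist())
for uv in[(247,249),(247,235),(236,262),(246,212),(300,270),(330,280),(340,201),(320,195)]:
    print(uv,depthpt(c,*uv).round(4))
```

```text
side red [277 221  59  17 497] [312.54527163 229.5915493 ]
[    0   137   122   123 11306] [[-20.399999618530273, 163.6999969482422], [107.4000015258789, 136.3000030517578], [127.80000305175781, 231.60000610351562], [0.0, 259.0]]
[310 152  43  20 512] [[310.0, 152.0], [352.0, 152.0], [352.0, 171.0], [310.0, 171.0]]
[335 181  42  21 681] [[335.0, 181.0], [376.0, 181.0], [376.0, 201.0], [335.0, 201.0]]
[ 419  180   38   37 1094] [[419.0, 180.0], [456.0, 180.0], [456.0, 216.0], [419.0, 216.0]]
[ 282  182  105  105 6564] [[280.1000061035156, 182.6999969482422], [383.29998779296875, 179.8000030517578], [386.20001220703125, 283.5], [283.0, 286.3999938964844]]
[   0  391   26   81 1396] [[-0.0, 391.0], [25.0, 391.0], [25.0, 471.0], [0.0, 471.0]]
(247, 249) [0.5909 0.132  0.0807]
(247, 235) [0.6193 0.1343 0.0671]
(236, 262) [0.5666 0.15   0.0893]
(246, 212) [0.6691 0.1403 0.0435]
(300, 270) [0.559  0.0405 0.0059]
(330, 280) [ 0.5377 -0.0175  0.0079]
(340, 201) [ 0.654  -0.0348  0.1602]
(320, 195) [ 0.6654 -0.002   0.1594]
```

View pics/top_crop.png

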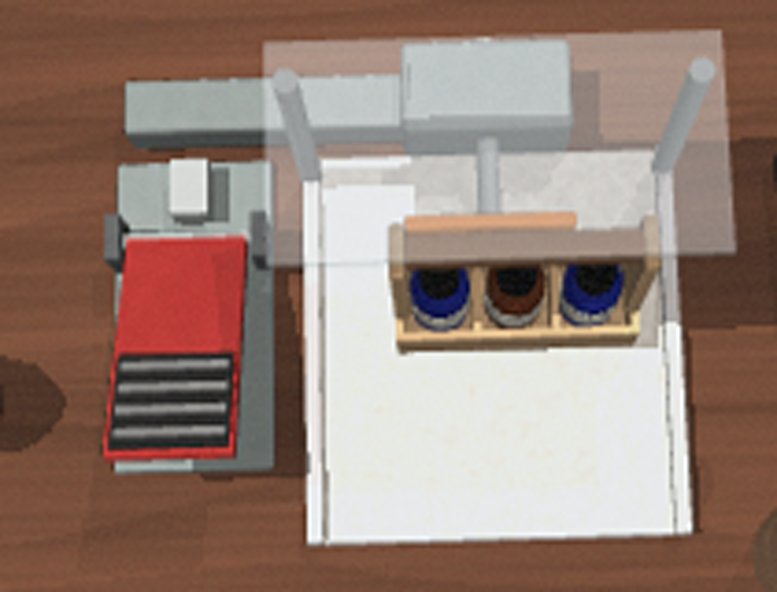

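View pics/side_crop.png

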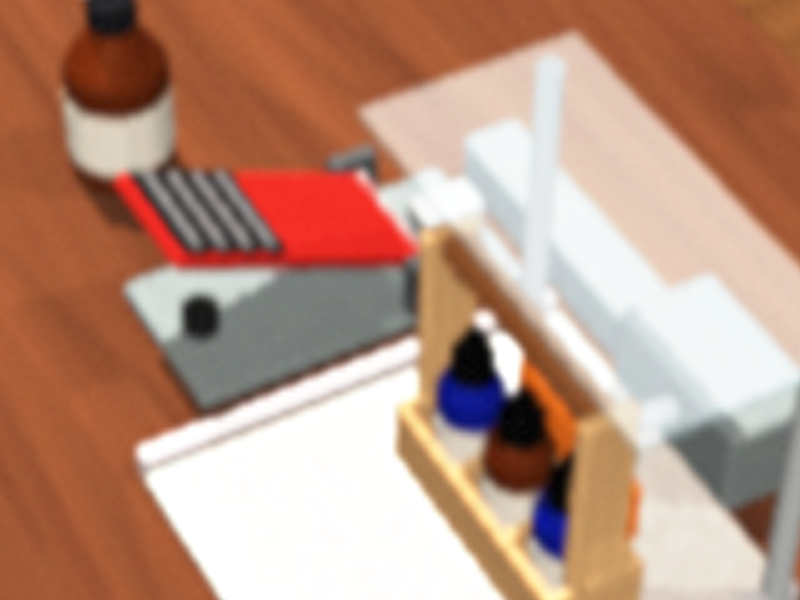

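Run:
```python
from h import *
cs={n:cam(n) for n in('top','side')}
t,s=cs['top'],cs['side']
T=lambda u,v:(u/3.7+200,v/3.7+140)
S=lambda u,v:(u/5+255,v/5+185)
def tri(a,b):
    e1,d1=ray(t,*a);e2,d2=ray(s,*b);d1/=np.linalg.norm(d1);d2/=np.linalg.norm(d2)
    k=np.linalg.lstsq(np.c_[d1,-d2],e2-e1,rcond=None)[0]
    p,q=e1+k[0]*d1,e2+k[1]*d2
    return ((p+q)/2).round(4),np.linalg.norm(p-q).round(4)
print('tread',tri(T(172,400),S(209,212)), depthpt(t,*T(172,400)))
a=onplane(t,*T(308,544),.02);b=onplane(t,*T(692,532),.02);print('front',a,b,np.linalg.norm(a-b))
yaw=np.arctan2(*(b-a)[:2]); print('dir',a-b,'yaw',-np.arctan2((a-b)[0],(a-b)[1]))
a2=onplane(t,*T(270,268),.16);b2=onplane(t,*T(736,252),.16);print('roof',a2,b2,np.linalg.norm(a2-b2),-np.arctan2((a2-b2)[0],(a2-b2)[1]))
yaw=-(np.arctan2((a-b)[0],(a-b)[1])+np.arctan2((a2-b2)[0],(a2-b2)[1]))/2
ex=np.array([np.cos(yaw),np.sin(yaw)]);ey=np.array([-ex[1],ex[0]])
o1=((a+b)/2)[:2]+.09*ex; o2=((a2+b2)/2)[:2]-.022*ex
print('orig',o1,o2,yaw); o=(o1+o2)/2
for p in[(-.04,.16),(-.046,.16),(-.03,0)]: print(p,o+p[0]*ex+p[1]*ey)
# flask, pot depth
for uv in[(182,243),(430,288)]: print(depthpt(t,*uv))
```

```text
tread (array([0.5956, 0.1332, 0.0751]), np.float64(0.0044)) [0.59272299 0.13308141 0.07956506]
front [0.52561982 0.07237903 0.02      ] [ 0.52644566 -0.12580315  0.02      ] 0.19818389839586484
dir [-0.00082585  0.19818218  0.        ] yaw 0.0041670803726053885
roof [0.6375829  0.07638121 0.16      ] [ 0.63917668 -0.13165108  0.16      ] 0.20803840142481228 0.007661088201934797
orig [ 0.61603117 -0.0261798 ] [ 0.61638017 -0.02776504] 0.005914084287270093
(-0.04, 0.16) [0.57526012 0.13278822]
(-0.046, 0.16) [0.56926023 0.13275274]
(-0.03, 0) [ 0.58620619 -0.02714984]
[0.60493342 0.24939207 0.0815253 ]
[ 0.50720603 -0.17501529  0.15227968]
```

>>> {"api": "play_rows", "payload": {"commands": [{"spin": -0.047, "hand": 0}, {"spin": -0.047, "hand": 0}, {"spin": -0.047, "hand": 0}, {"spin": -0.047, "hand": 0}, {"spin": -0.047, "hand": 0}, {"spin": -0.047, "hand": 0}, {"spin": -0.047, "hand": 0}, {"spin": -0.047, "hand": 0}, {"hand": 0}], "squeeze": 40}}

```text
$.commands[0]: bad value
```

>>> {"api": "play_rows", "payload": {"commands": [{"tx": 0, "ty": 0, "tz": 0, "spin": -0.047, "hand": 0}], "squeeze": 40}}

```text
time_s: 0.4
eef_pos: [0.256, -0.6243, 0.2308]
eef_rot: [-3.141, 0.0, 0.537]
force: [-0.0, 0.0, 0.1]
gripper_width: 0.0733
```

>>> {"api": "play_rows", "payload": {"commands": [{"tx": 0, "ty": 0, "tz": 0, "spin": -0.047, "hand": 0}, {"tx": 0, "ty": 0, "tz": 0, "spin": -0.047, "hand": 0}, {"tx": 0, "ty": 0, "tz": 0, "spin": -0.047, "hand": 0}, {"tx": 0, "ty": 0, "tz": 0, "spin": -0.047, "hand": 0}, {"tx": 0, "ty": 0, "tz": 0, "spin": -0.047, "hand": 0}, {"tx": 0, "ty": 0, "tz": 0, "spin": -0.047, "hand": 0}, {"tx": 0, "ty": 0, "tz": 0, "spin": -0.047, "hand": 0}]}}

```text
time_s: 1.1
eef_pos: [0.2558, -0.624, 0.2303]
eef_rot: [-3.14, -0.001, 1.591]
force: [0.2, 0.3, -0.4]
gripper_width: 0.0
```

>>> {"api": "play_rows", "payload": {"commands": [{"tx": 0.5, "ty": 0.3, "tz": 0, "spin": 0, "hand": 0}, {"tx": 0.5, "ty": 0.3, "tz": 0, "spin": 0, "hand": 0}, {"tx": 0.5, "ty": 0.3, "tz": 0, "spin": 0, "hand": 0}, {"tx": 0.5, "ty": 0.3, "tz": 0, "spin": 0, "hand": 0}, {"tx": 0.5, "ty": 0.3, "tz": 0, "spin": 0, "hand": 0}, {"tx": 0.5, "ty": 0.3, "tz": 0, "spin": 0, "hand": 0}, {"tx": 0.5, "ty": 0.3, "tz": 0, "spin": 0, "hand": 0}, {"tx": 0.5, "ty": 0.2, "tz": 0, "spin": 0, "hand": 0}, {"tx": 0.5, "ty": 0.2, "tz": 0, "spin": 0, "hand": 0}, {"tx": 0.5, "ty": 0.2, "tz": 0, "spin": 0, "hand": 0}]}}

```text
time_s: 2.1
eef_pos: [0.465, -0.2123, 0.2283]
eef_rot: [-3.14, 0.002, 1.584]
force: [-0.3, -0.0, -0.3]
gripper_width: -0.0001
```

>>> {"api": "play_rows", "payload": {"commands": [{"tx": 0.48, "ty": 0.16, "tz": 0, "spin": 0, "hand": 0}, {"tx": 0.48, "ty": 0.16, "tz": 0, "spin": 0, "hand": 0}, {"tx": 0.48, "ty": 0.16, "tz": 0, "spin": 0, "hand": 0}, {"tx": 0.48, "ty": 0.16, "tz": 0, "spin": 0, "hand": 0}, {"tx": 0.48, "ty": 0.16, "tz": 0, "spin": 0, "hand": 0}, {"tx": 0.48, "ty": 0.16, "tz": 0, "spin": 0, "hand": 0}, {"tx": 0.48, "ty": 0.16, "tz": 0, "spin": 0, "hand": 0}, {"tx": 0.48, "ty": 0.16, "tz": 0, "spin": 0, "hand": 0}, {"tx": 0.48, "ty": 0.16, "tz": 0, "spin": 0, "hand": 0}, {"tx": 0, "ty": 0, "tz": 0, "spin": 0, "hand": 0}]}}

```text
time_s: 3.1
eef_pos: [0.5796, 0.1564, 0.2288]
eef_rot: [3.139, -0.0, 1.589]
force: [-0.0, -0.1, -0.4]
gripper_width: 0.0004
```

>>> {"api": "play_rows", "payload": {"commands": [{"tx": -0.29, "ty": 0, "tz": 0, "spin": 0, "hand": 0}, {"tx": 0, "ty": 0, "tz": 0.4, "spin": 0, "hand": 0}, {"tx": 0, "ty": 0, "tz": 0.4, "spin": 0, "hand": 0}, {"tx": 0, "ty": 0, "tz": 0.4, "spin": 0, "hand": 0}, {"tx": 0, "ty": 0, "tz": 0.2, "spin": 0.004, "hand": 0}, {"tx": 0, "ty": 0, "tz": 0, "spin": 0, "hand": 0}]}}

```text
time_s: 3.7
eef_pos: [0.5813, 0.1333, 0.114]
eef_rot: [3.136, -0.001, 1.579]
force: [-0.4, 0.0, 0.1]
gripper_width: 0.0001
```

Run:
```python
from h import *
c=cam('side'); cv2.imwrite('pics/s1.png',cv2.resize(c['frame'][150:350,200:466],None,fx=3,fy=3,interpolation=cv2.INTER_CUBIC))
print(ctrl.read_state()['eef_pos'])
```

```text
[0.58177422 0.13339993 0.11501005]
```

View pics/s1.png

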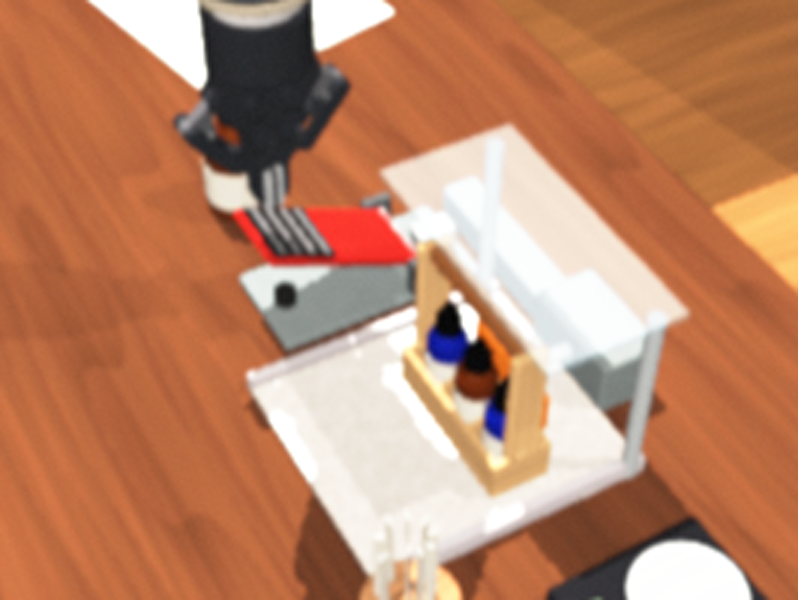

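The shut fingertips are above the tread, at about (270,200) in the crop. Next I press slowly.

>>> {"api": "play_rows", "payload": {"commands": [{"tx": 0, "ty": 0, "tz": 0.15, "spin": 0, "hand": 0}, {"tx": 0, "ty": 0, "tz": 0.15, "spin": 0, "hand": 0}, {"tx": 0, "ty": 0, "tz": 0.1, "spin": 0, "hand": 0}, {"tx": 0, "ty": 0, "tz": 0.08, "spin": 0, "hand": 0}, {"tx": 0, "ty": 0, "tz": 0.06, "spin": 0, "hand": 0}, {"tx": 0, "ty": 0, "tz": 0.06, "spin": 0, "hand": 0}, {"tx": 0, "ty": 0, "tz": 0.06, "spin": 0, "hand": 0}, {"tx": 0, "ty": 0, "tz": 0.06, "spin": 0, "hand": 0}]}}

```text
time_s: 4.55
eef_pos: [0.5855, 0.1347, 0.0597]
eef_rot: [3.125, -0.003, 1.58]
force: [-6.0, -0.6, 11.3]
gripper_width: -0.0002
```

>>> {"api": "play_rows", "payload": {"commands": [{"tx": 0, "ty": -0.03, "tz": 0.07, "spin": 0, "hand": 0}, {"tx": 0, "ty": -0.03, "tz": 0.07, "spin": 0, "hand": 0}, {"tx": 0, "ty": -0.03, "tz": 0.07, "spin": 0, "hand": 0}, {"tx": 0, "ty": -0.03, "tz": 0.07, "spin": 0, "hand": 0}]}}

```text
time_s: 4.95
eef_pos: [0.582, 0.1348, 0.0401]
eef_rot: [3.113, -0.004, 1.579]
force: [1.0, -2.6, 10.1]
gripper_width: -0.0001
```

>>> {"api": "play_rows", "payload": {"commands": [{"tx": 0, "ty": -0.02, "tz": 0.07, "spin": 0, "hand": 0}, {"tx": 0, "ty": 0, "tz": 0.08, "spin": 0, "hand": 0}, {"tx": 0, "ty": 0, "tz": 0.08, "spin": 0, "hand": 0}]}}

```text
time_s: 5.25
eef_pos: [0.5822, 0.1348, 0.0323]
eef_rot: [3.105, -0.001, 1.578]
force: [-34.6, -10.2, 112.1]
gripper_width: 0.0001
```

>>> {"api": "play_rows", "payload": {"commands": [{"tx": 0, "ty": 0, "tz": -0.01, "spin": 0, "hand": 0}]}}

```text
time_s: 5.35
eef_pos: [0.582, 0.1348, 0.0369]
eef_rot: [3.102, 0.001, 1.578]
force: [-2.1, -1.4, 3.7]
gripper_width: -0.0001
```

Run:
```python
from h import *
c=cam('side'); cv2.imwrite('pics/s2.png',cv2.resize(c['frame'][150:350,200:466],None,fx=3,fy=3,interpolation=cv2.INTER_CUBIC))
s=ctrl.read_state();print(s['eef_pos'],s['force'])
```

```text
[0.58242963 0.13498632 0.03655101] [-4.67043849 -0.99813854  5.46781749]
```

View pics/s2.png

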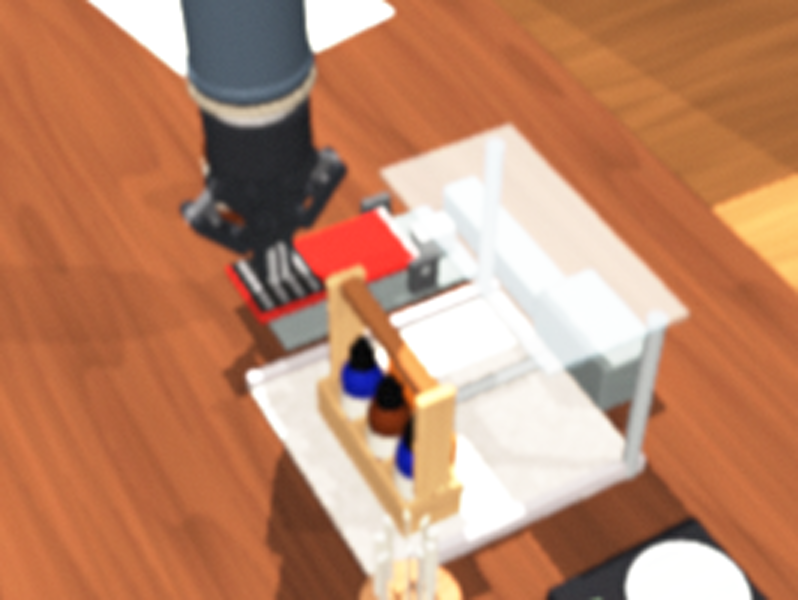

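The carrier is out, standing upright clear of the roof, and the pedal plate looks level. I'll hold it gently at the stop for a moment, then release slowly.

>>> {"api": "play_rows", "payload": {"commands": [{"tx": 0, "ty": 0, "tz": 0.02, "spin": 0, "hand": 0}, {"tx": 0, "ty": 0, "tz": 0.02, "spin": 0, "hand": 0}]}}

```text
time_s: 5.6
eef_pos: [0.5824, 0.135, 0.0358]
eef_rot: [3.1, 0.0, 1.579]
force: [-6.7, -0.6, 15.9]
gripper_width: -0.0001
```

>>> {"api": "play_rows", "payload": {"commands": [{"tx": 0, "ty": 0, "tz": -0.06, "spin": 0, "hand": 0}, {"tx": 0, "ty": 0, "tz": -0.08, "spin": 0, "hand": 0}, {"tx": 0, "ty": 0, "tz": -0.1, "spin": 0, "hand": 0}, {"tx": 0, "ty": 0, "tz": -0.1, "spin": 0, "hand": 0}, {"tx": 0, "ty": 0, "tz": -0.15, "spin": 0, "hand": 0}, {"tx": 0, "ty": 0, "tz": -0.15, "spin": 0, "hand": 0}, {"tx": 0, "ty": 0, "tz": -0.3, "spin": 0, "hand": 0}, {"tx": 0, "ty": 0, "tz": -0.5, "spin": 0, "hand": 0}, {"tx": 0, "ty": 0, "tz": -0.5, "spin": 0, "hand": 0}, {"tx": 0, "ty": 0, "tz": -0.5, "spin": 0, "hand": 0}]}}

```text
time_s: 6.6
eef_pos: [0.5703, 0.1344, 0.2371]
eef_rot: [3.109, 0.002, 1.581]
force: [-0.1, 1.3, -0.7]
gripper_width: 0.0
```

Run:
```python
from h import *
c=cam('side'); cv2.imwrite('pics/s3.png',cv2.resize(c['frame'][150:350,200:466],None,fx=3,fy=3,interpolation=cv2.INTER_CUBIC))
c=cam('top'); cv2.imwrite('pics/t3.png',cv2.resize(c['frame'][140:340,200:466],None,fx=3,fy=3,interpolation=cv2.INTER_CUBIC))
s=ctrl.read_state();print(s['eef_pos'],s['force'])
```

```text
[0.57309967 0.13587255 0.24151596] [ 0.67546997  0.97087599 -0.47472399]
```

View pics/s3.png

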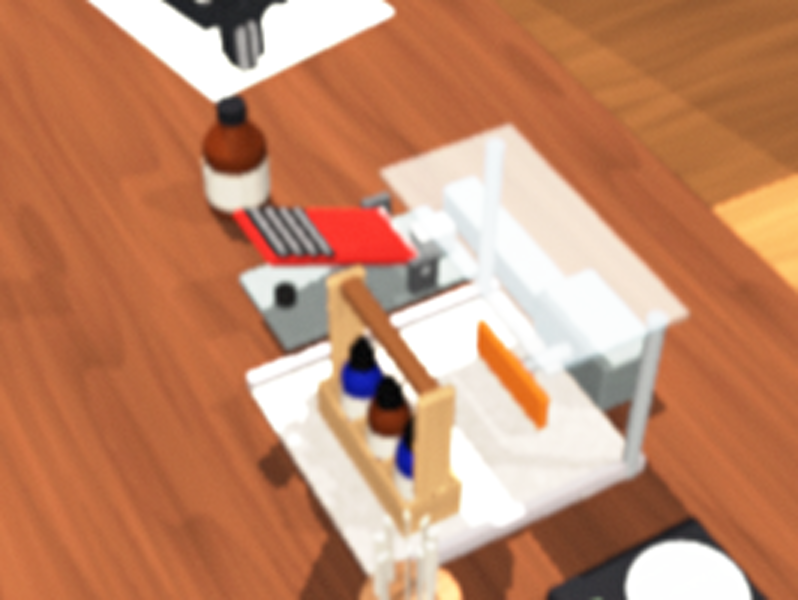

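View pics/t3.png

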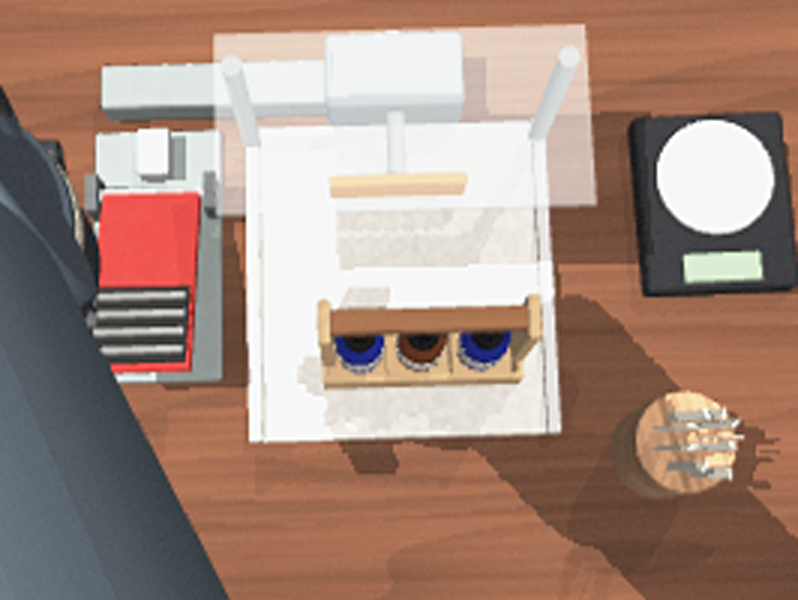

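Pedal back up and pusher retracted. The carrier stands square and the bottles are seated; its bar runs from about (331,320) to (528,318) in the top crop. Next I measure the bar.

Run:
```python
from h import *
t=cam('top');s=cam('side')
pts=[]
for v in range(235,275):
    for u in range(300,385):
        p=depthpt(t,u,v)
        if p[2]>.125: pts.append(np.r_[p,u,v])
P=np.array(pts); print(len(P),P.min(0).round(4),P.max(0).round(4))
xy=P[:,:3]; q=xy[(xy[:,2]>.132)&(xy[:,1]<.04-.02)&(xy[:,1]>-.07)]
for y in np.arange(-.07,.02,.015):
    a=q[abs(q[:,1]-y)<.004]; 
    if len(a): print(y.round(3),a[:,0].min().round(4),a[:,0].max().round(4),np.median(a[:,2]).round(4))
# two view triangulation of bar ends (crop coordinates: mid-line of visible bar)
def tri(a,b):
    e1,d1=ray(t,*a);e2,d2=ray(s,*b)
    k=np.linalg.lstsq(np.c_[d1,-d2],e2-e1,rcond=None)[0]
    return ((e1+k[0]*d1+e2+k[1]*d2)/2).round(4),np.linalg.norm(e1+k[0]*d1-e2-k[1]*d2).round(4)
# bar colour mask in each view
for c,n,box in((t,'top',(300,240,385,260)),(s,'side',(312,240,352,285))):
    x0,y0,x1,y1=box; im=c['frame'][y0:y1,x0:x1]; hsv=cv2.cvtColor(im,cv2.COLOR_BGR2HSV)
    m=((hsv[...,0]<14)&(hsv[...,1]>110)&(hsv[...,2]>60)&(hsv[...,2]<190)).astype(np.uint8)
    k,l,st,ce=cv2.connectedComponentsWithStats(m); i=1+st[1:,4].argmax()
    r=cv2.minAreaRect(np.argwhere(l==i)[:,::-1].astype(np.float32)); print(n,st[i],ce[i]+[x0,y0],r)
    c['m']=ce[i]+[x0,y0]
print(tri(t['m'],s['m']))
```

```text
769 [ 4.576e-01 -1.005e-01  1.252e-01  3.000e+02  2.350e+02] [5.961e-01 2.530e-02 8.782e-01 3.800e+02 2.740e+02]
-0.07 0.5763 0.59 0.1377
-0.055 0.5764 0.5885 0.138
-0.04 0.5758 0.5889 0.1383
-0.025 0.576 0.5894 0.138
-0.01 0.5757 0.5901 0.1382
0.005 0.4576 0.5883 0.1391
0.02 0.5704 0.594 0.1381
top [ 10   1  66  19 606] [342.19141914 247.5660066 ] ((42.68217086791992, 10.600635528564453), (16.882091522216797, 65.27980041503906), 87.95458984375)
side [  2   3  31  38 299] [328.03344482 260.62207358] ((17.327293395996094, 21.247087478637695), (44.4558219909668, 8.344459533691406), 52.30575942993164)
(array([ 0.5811, -0.0373,  0.1357]), np.float64(0.0027))
```

>>> {"api": "play_rows", "payload": {"commands": [{"tx": -0.4, "ty": 0.02, "tz": 0, "spin": 0, "hand": 42}, {"tx": -0.4, "ty": 0.02, "tz": 0, "spin": 0, "hand": 42}, {"tx": -0.4, "ty": 0.02, "tz": 0, "spin": 0, "hand": 42}, {"tx": -0.4, "ty": 0.02, "tz": 0, "spin": 0, "hand": 42}, {"tx": -0.3, "ty": 0.02, "tz": 0, "spin": 0, "hand": 42}, {"tx": -0.2, "ty": 0.02, "tz": 0, "spin": 0, "hand": 42}, {"tx": 0, "ty": 0, "tz": 0, "spin": 0, "hand": 42}, {"tx": 0, "ty": 0, "tz": 0, "spin": 0, "hand": 42}]}}

```text
time_s: 7.6
eef_pos: [0.5756, -0.0387, 0.2278]
eef_rot: [3.125, 0.001, 1.584]
force: [-1.5, 0.9, 0.0]
gripper_width: 0.042
```

>>> {"api": "play_rows", "payload": {"commands": [{"tx": 0, "ty": 0.04, "tz": 0.2, "spin": 0.002, "hand": 42}, {"tx": 0, "ty": 0.04, "tz": 0.2, "spin": 0, "hand": 42}, {"tx": 0, "ty": 0, "tz": 0.2, "spin": 0, "hand": 42}, {"tx": 0, "ty": 0, "tz": 0.15, "spin": 0, "hand": 42}, {"tx": 0, "ty": 0, "tz": 0, "spin": 0, "hand": 42}, {"tx": 0, "ty": 0, "tz": 0, "spin": 0, "hand": 42}]}}

```text
time_s: 8.2
eef_pos: [0.5815, -0.0304, 0.1644]
eef_rot: [3.129, -0.003, 1.587]
force: [-0.3, -0.1, 1.2]
gripper_width: 0.0421
```

Run:
```python
from h import *
c=cam('side'); cv2.imwrite('pics/s4.png',cv2.resize(c['frame'][150:350,200:466],None,fx=3,fy=3,interpolation=cv2.INTER_CUBIC))
s=ctrl.read_state();print(s['eef_pos'],s['eef_rot'],s['force'])
```

```text
[ 0.58151926 -0.03041337  0.1645624 ] [ 3.12871644e+00 -3.10198806e-03  1.58692298e+00] [-0.20795171  0.7269645  -0.16959532]
```

View pics/s4.png

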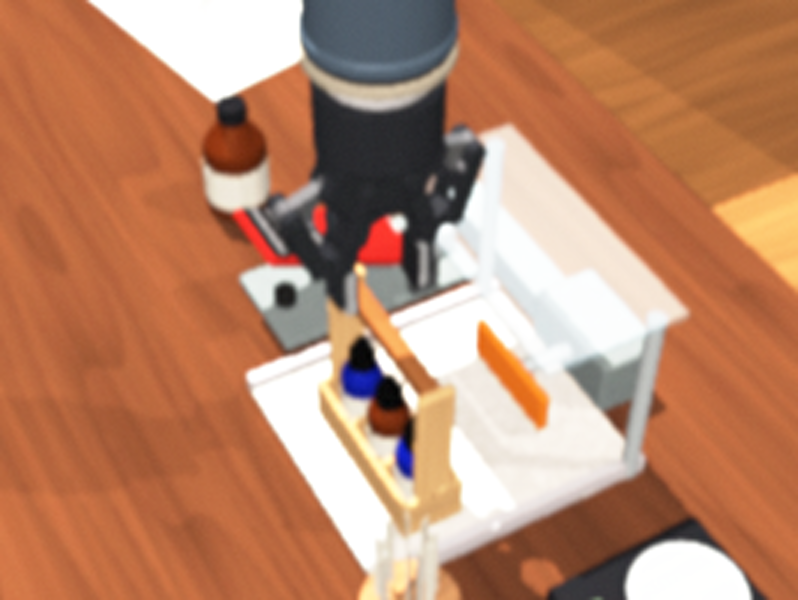

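Run:
```python
from h import *
s=cam('side')
for u,v in[(482,152),(470,200),(455,215),(440,225),(437,270),(425,287),(347,308)]:
    e,d=ray(s,u/3+200,v/3+150); k=(-.041-e[1])/d[1]; print((u,v),(e+k*d).round(4),depthpt(s,u/3+200,v/3+150).round(4))
```

```text
(482, 152) [ 0.6455 -0.041   0.2625] [ 0.6433 -0.0443  0.2658]
(470, 200) [ 0.6392 -0.041   0.2271] [ 0.6377 -0.0433  0.2295]
(455, 215) [ 0.629  -0.041   0.2192] [ 0.6278 -0.043   0.2213]
(440, 225) [ 0.6186 -0.041   0.2155] [ 0.6212 -0.0369  0.211 ]
(437, 270) [ 0.6179 -0.041   0.1774] [0.7042 0.0963 0.0171]
(425, 287) [ 0.6096 -0.041   0.1664] [0.6891 0.0885 0.0125]
(347, 308) [ 0.5543 -0.041   0.1748] [ 0.5551 -0.0395  0.1731]
```

Projected down, the outer knuckle (x≈0.637–0.645) stays about 15 mm above the roof top, so the descent is clear.

>>> {"api": "play_rows", "payload": {"commands": [{"tx": -0.05, "ty": 0.01, "tz": 0.1, "spin": 0.003, "hand": 42}, {"tx": -0.05, "ty": 0, "tz": 0.15, "spin": 0, "hand": 42}, {"tx": 0, "ty": 0, "tz": 0.15, "spin": 0, "hand": 42}, {"tx": 0, "ty": 0, "tz": 0.1, "spin": 0, "hand": 42}, {"tx": 0, "ty": 0, "tz": 0.06, "spin": 0, "hand": 42}, {"tx": 0, "ty": 0, "tz": 0, "spin": 0, "hand": 42}, {"tx": 0, "ty": 0, "tz": 0, "spin": 0, "hand": 42}]}}

```text
time_s: 9.0
eef_pos: [0.5837, -0.0399, 0.1167]
eef_rot: [3.127, -0.003, 1.575]
force: [0.8, 0.4, -0.8]
gripper_width: 0.0419
```

>>> {"api": "play_rows", "payload": {"commands": [{"tx": 0.02, "ty": -0.015, "tz": 0.05, "spin": 0, "hand": 36}, {"tx": 0, "ty": 0, "tz": 0, "spin": 0, "hand": 28}, {"tx": 0, "ty": 0, "tz": 0, "spin": 0, "hand": 22}, {"tx": 0, "ty": 0, "tz": 0, "spin": 0, "hand": 18}, {"tx": 0, "ty": 0, "tz": 0, "spin": 0, "hand": 14}, {"tx": 0, "ty": 0, "tz": 0, "spin": 0, "hand": 8}, {"tx": 0, "ty": 0, "tz": 0, "spin": 0, "hand": 5}, {"tx": 0, "ty": 0, "tz": 0, "spin": 0, "hand": 5}], "squeeze": 50}}

```text
time_s: 9.8
eef_pos: [0.5831, -0.0378, 0.1136]
eef_rot: [3.125, -0.003, 1.575]
force: [0.3, 0.8, -0.6]
gripper_width: 0.0127
```

Run:
```python
from h import *
c=cam('side'); cv2.imwrite('pics/s5.png',cv2.resize(c['frame'][150:350,200:466],None,fx=3,fy=3,interpolation=cv2.INTER_CUBIC))
s=ctrl.read_state();print(s['eef_pos'],s['eef_rot'],s['force'],s['gripper_width'])
```

```text
[ 0.58316505 -0.03776384  0.11359925] [ 3.12490475e+00 -2.87625052e-03  1.57531694e+00] [-0.73210771 -0.11827478  0.01816968] 0.012786608077092471
```

View pics/s5.png

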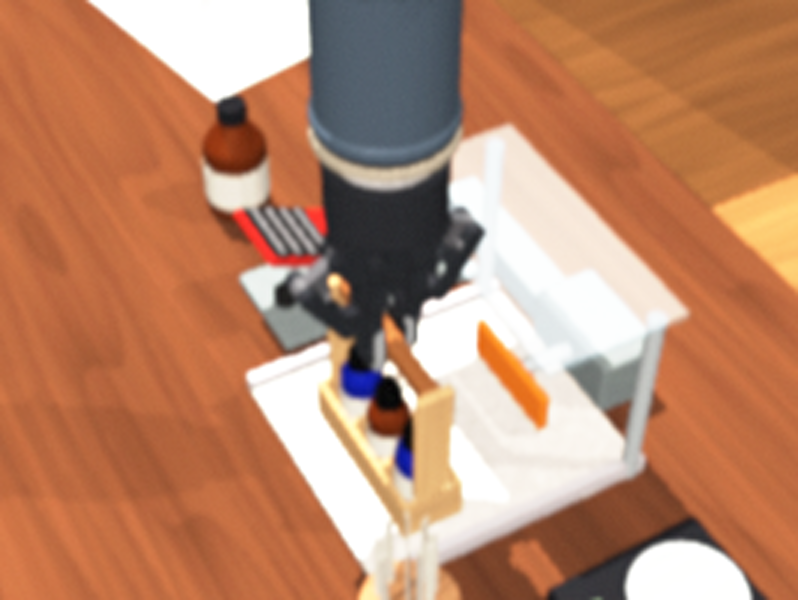

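Width is 12.8 mm, so the bar is held between the pads. Now a slow lift.

>>> {"api": "play_rows", "payload": {"commands": [{"tx": 0, "ty": 0, "tz": 0, "spin": 0, "hand": 5}, {"tx": 0, "ty": 0, "tz": 0, "spin": 0, "hand": 5}, {"tx": 0, "ty": 0, "tz": -0.05, "spin": 0, "hand": 5}, {"tx": 0, "ty": 0, "tz": -0.08, "spin": 0, "hand": 5}, {"tx": 0, "ty": 0, "tz": -0.1, "spin": 0, "hand": 5}, {"tx": 0, "ty": 0, "tz": -0.1, "spin": 0, "hand": 5}, {"tx": 0, "ty": 0, "tz": -0.05, "spin": 0, "hand": 5}, {"tx": 0, "ty": 0, "tz": 0, "spin": 0, "hand": 5}], "squeeze": 80}}

```text
time_s: 10.65
eef_pos: [0.5815, -0.0381, 0.1461]
eef_rot: [3.127, -0.003, 1.575]
force: [-0.1, -0.2, -3.9]
gripper_width: 0.0126
```

Run:
```python
from h import *
c=cam('side'); cv2.imwrite('pics/s6.png',cv2.resize(c['frame'][150:350,200:466],None,fx=3,fy=3,interpolation=cv2.INTER_CUBIC))
s=ctrl.read_state();print(s['eef_pos'],s['eef_rot'],s['force'],s['gripper_width'])
```

```text
[ 0.5814702  -0.03814006  0.14581434] [ 3.12745935e+00 -2.66816564e-03  1.57534730e+00] [ 0.44570167  0.04623639 -4.28347834] 0.012716652546122743
```

View pics/s6.png

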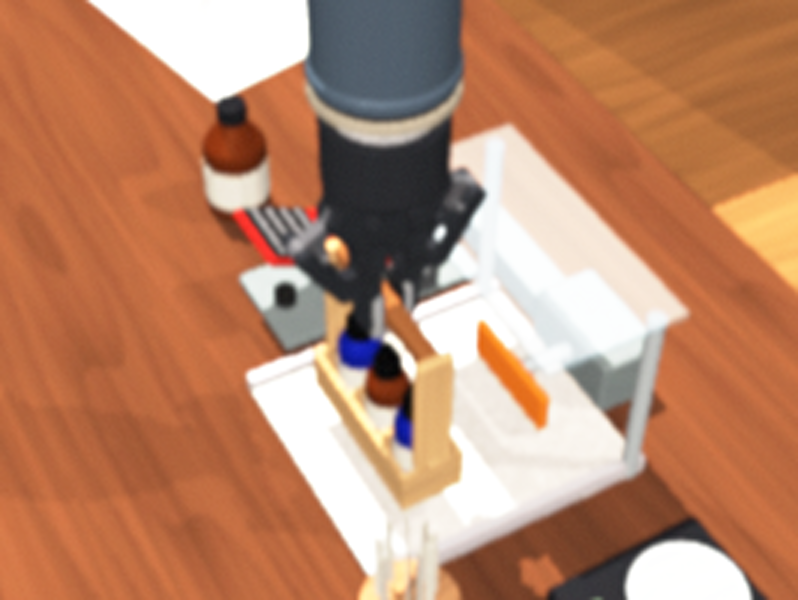

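Lifted about 32 mm and level, with a 4.2 N load. I continue up.

>>> {"api": "play_rows", "payload": {"commands": [{"tx": 0, "ty": 0, "tz": -0.08, "spin": 0, "hand": 5}, {"tx": 0, "ty": 0, "tz": -0.12, "spin": 0, "hand": 5}, {"tx": 0, "ty": 0, "tz": -0.12, "spin": 0, "hand": 5}, {"tx": 0, "ty": 0, "tz": -0.12, "spin": 0, "hand": 5}, {"tx": 0, "ty": 0, "tz": -0.12, "spin": 0, "hand": 5}, {"tx": 0, "ty": 0, "tz": -0.12, "spin": 0, "hand": 5}, {"tx": 0, "ty": 0, "tz": -0.12, "spin": 0, "hand": 5}, {"tx": 0, "ty": 0, "tz": -0.1, "spin": 0, "hand": 5}, {"tx": 0, "ty": 0, "tz": -0.06, "spin": 0, "hand": 5}, {"tx": 0, "ty": 0, "tz": -0.03, "spin": 0, "hand": 5}, {"tx": 0, "ty": 0, "tz": 0, "spin": 0, "hand": 5}, {"tx": 0, "ty": 0, "tz": 0, "spin": 0, "hand": 5}]}}

```text
time_s: 11.9
eef_pos: [0.5799, -0.0383, 0.2323]
eef_rot: [3.128, -0.003, 1.576]
force: [-0.1, -0.4, -4.7]
gripper_width: 0.0122
```

>>> {"api": "play_rows", "payload": {"commands": [{"tx": 0, "ty": 0, "tz": -0.1, "spin": 0, "hand": 5}, {"tx": 0, "ty": 0, "tz": 0, "spin": 0, "hand": 5}, {"tx": 0, "ty": 0, "tz": 0, "spin": 0, "hand": 5}, {"tx": 0, "ty": 0, "tz": 0, "spin": 0, "hand": 5}, {"tx": 0, "ty": 0, "tz": 0, "spin": 0, "hand": 5}]}}

```text
time_s: 12.4
eef_pos: [0.5793, -0.0384, 0.24]
eef_rot: [3.129, -0.003, 1.576]
force: [-0.5, -0.3, -4.0]
gripper_width: 0.0121
```

Run:
```python
from h import *
c=cam('side'); cv2.imwrite('pics/s7.png',cv2.resize(c['frame'][130:330,200:466],None,fx=3,fy=3,interpolation=cv2.INTER_CUBIC))
t=cam('top'); cv2.imwrite('pics/t7.png',cv2.resize(t['frame'][140:340,160:480],None,fx=2.5,fy=2.5,interpolation=cv2.INTER_CUBIC))
s=ctrl.read_state();print(s['eef_pos'],s['eef_rot'],s['force'],s['gripper_width'],abs(s['joint_vel']).max())
print([depthpt(t,*p).round(4) for p in [(182,243),(430,288),(438,199)]])
```

```text
[ 0.57930948 -0.03837209  0.23999021] [ 3.12945021e+00 -2.72866057e-03  1.57566330e+00] [-0.92291015 -0.1827749  -4.10557738] 0.012506370525562827 0.0014052028784358006
[array([0.6046, 0.2489, 0.0832]), array([ 0.4693, -0.0401,  0.7079]), array([ 0.508 , -0.0499,  0.6931])]
```

View pics/s7.png

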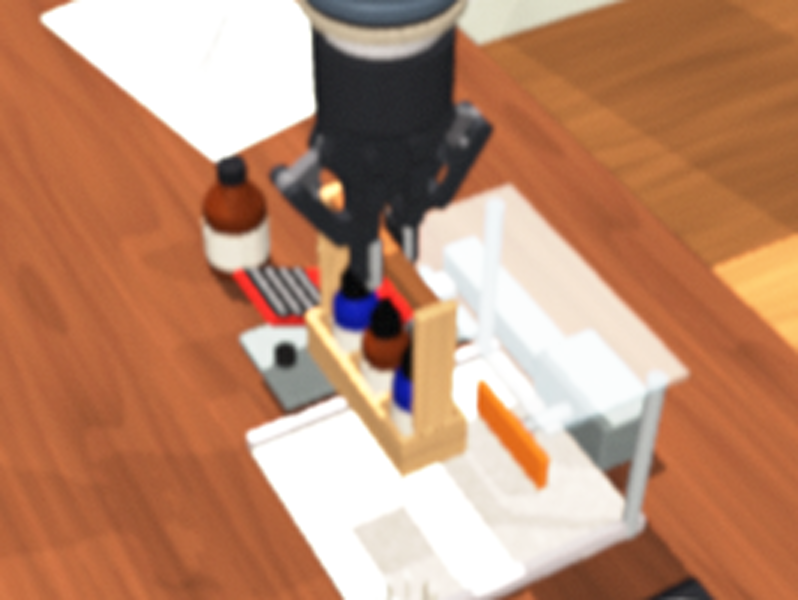

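View pics/t7.png

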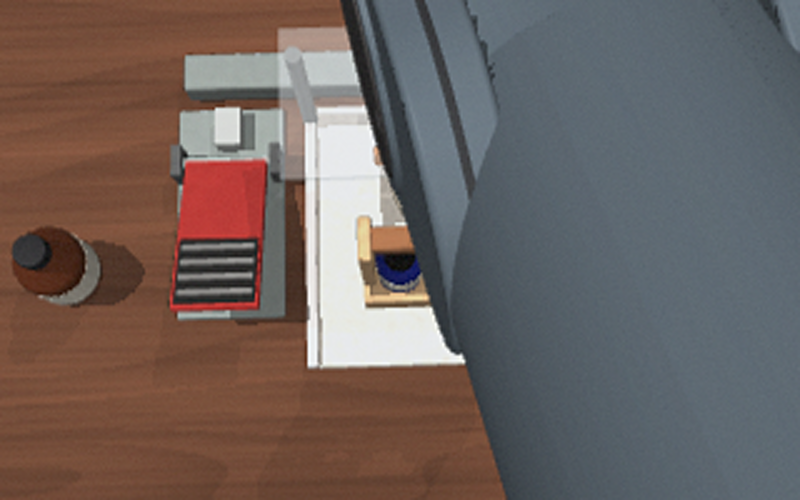

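Run:
```python
from h import *
s=cam('side')
P=lambda u,v:depthpt(s,u/3+200,v/3+130)
a,b=P(322,335),P(395,445)
print('base front face',a.round(4),b.round(4))
up=[P(432,y).round(4) for y in (320,350,380,410)]; print('upright -y face',up)
a,b=P(420,280),P(428,290);print('bar top',P(400,250).round(4),P(425,290).round(4))
st=ctrl.read_state();print(st['time_s'],st['eef_pos'],st['force'])
```

```text
base front face [ 5.579e-01 -2.000e-04  1.659e-01] [ 0.5589 -0.0934  0.1538]
upright -y face [array([ 0.5763, -0.1016,  0.2577]), array([ 0.5758, -0.1037,  0.2362]), array([ 0.5774, -0.1026,  0.2098]), array([ 0.5778, -0.1033,  0.1846])]
bar top [ 0.585  -0.0499  0.2652] [ 0.5808 -0.0858  0.2653]
12.55 [ 0.57933488 -0.03836408  0.2400181 ] [-0.88659103  0.99610847 -4.66281586]
```

Bar top is at the same height (0.265 m) at both sampled points, and the upright is vertical to within about 0.02 rad. Handing in.

```bash
python3 -c "
from rig import ctrl,order
print(order.finish_job()); s=ctrl.read_state(); print(s['time_s'],s['eef_pos'],s['force'],s['gripper_width'])"
```

```text
the job is handed in; nothing more can be done
None
the job is handed in; nothing more can be done
```

The carrier is out and held up in the gripper, and I handed the job in at about 12.6 s. I pressed the pedal to its stop with the shut fingertips and let it come back up. Then I gripped the bar at 80 N and lifted the carrier about 126 mm, which puts its underside roughly 0.13 m above the table.

**Last checks:**
- **Level:** the bar top measured the same height (0.265 m) at two points, and the end upright was vertical to about 0.02 rad. The tool itself is tilted about 0.01 rad.
- **Still:** the highest joint speed was 0.0014 rad/s.
- **Grip:** the fingers were 12.5 mm apart on the bar, and the wrist carried about 4 to 4.7 N, which fits the carrier's weight.
- **Bottles:** all three looked seated by eye; I did not measure their positions.
- **Pedal:** up in the last picture.
- **Flask:** it had not moved, with depth readings within about 2 mm before and after.

**Doubtful or not confirmed:**
- **Wrist force:** it peaked at 112 N for one row when the pedal hit its stop, close to the 120 N limit. I eased off at once. That figure is the reading at the end of the row, so a higher peak within the row can't be ruled out.
- **Pot and scale:** I could not re-measure them at the end because the arm hid them from the top camera. Nothing went near them, and they looked unmoved in the pictures just before the grasp.
- **Height measurements:** the two-view heights came out 2 to 5 mm below the depth readings for the tread and the bar. I used the depth values, which agree with the heights in the task text.

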